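Clamp a holder block in the toggle vise

TASK

Push the aluminium block lying crooked on the parallels of the toggle vise fully up to the work stop and flat against the fixed jaw, then throw the vise's lever right over so that the sliding jaw locks the block there, flat down on the parallels. Leave the lever locked over and let go, and do not disturb the other things on the bench.

Things in the scene. Friction and masses are not known exactly. Their poses are not given: they have to be found in the camera images.
- vise: Low machine vise bolted to the bench: dark blue base 130 (x) x 250 (y) x 20 mm, steel bed at height 25 mm. Origin at the centre of its underside, on the bench; z up. The steel face of the fixed jaw is the plane y = +87 mm, looking to -y; the fixed jaw spans x -50..+50, y +87..+117 mm, top 73 mm above the bench. The sliding jaw closes towards +y
- seat (a point): Point fixed on the vise, x 0, y +57, z 55 mm in its frame, same axes: where the centre of the block's underside is when the block lies flat on the parallels, against stop and fixed jaw. The parallels are two steel bars 20 mm thick, tops 55 mm above the bench, x -115..+50 mm, at vise y +61..+81 and +31..+51
- stop (a point): Centre of the face of the work stop, vise frame x +55, y +67, z 73 mm. The stop is a dark steel arm fixed to the far end of the fixed jaw, at vise x +55..+67, y +45..+117 mm, 60 to 86 mm above the bench; its face looks to vise -x
- block: Aluminium split block, 110 (its x) x 60 (y) x 44 mm, about 0.7 kg, 5 mm slit along its top; origin under its centre. Starts on the parallels, its top 26 mm higher than the jaws so that it can be pushed there, 30 to 70 mm short of the stop, its middle 8 to 14 mm off its place at the fixed jaw, up to 0.14 rad crooked. Sliding it takes 3 to 6 N
- jaw: Steel face plate of the sliding jaw, 96 (x) x 9 mm, top 73 mm above the bench; origin at the middle of its clamping face's width, 25 mm above the bench; axes as the vise's. Starts 85 to 102 mm from the fixed jaw. A rubber cushion behind it gives about 2 mm when the block is clamped. Behind it the carriage: 26 mm deep, 73 mm high, two ears 78 mm high within x 15 mm
- lever (a joint): Toggle lever angle: 0 open (handle leans 11 degrees past upright, towards the jaws), growing as the handle swings away from the jaws (vise -y) and down; 1.55 fully over on its end stop, handle 12 degrees above level. Past dead centre (1.48) it stays locked by itself. It drives the sliding jaw through a link; stays where left; about 2 to 5 N at the handle. Starts at 0 to 0.3
- handle (a point): Point on the centre line of the lever's round rubber handle (22 mm thick, from 48 to 123 mm from the pivot), 90 mm from the pivot; moves with the lever in the plane x = 0 of the vise
- pivot (a point): Point on the lever's axis, which is parallel to the vise's x: at x 0, y -95, z 68 mm in the vise's frame; does not move. The steel bracket round it is 44 mm wide (x), 80 mm high, at vise y -75..-115
- tray: Bystander: shallow steel tray 150 x 220 x 35 mm with tweezers, origin under its centre
- holder: Bystander: brass electrode holder 45 x 50 x 46 mm with a copper rod, origin under its centre
- bottle: Bystander: white bottle, 64 mm diameter, 160 mm high, origin under its centre
Not all that is in view belongs to the job. Leave any black or red look-alike of the block alone.

How it is judged:
By the outcome, as a careful person would: the job done as asked, in the order asked, and still so for the second after the job is handed in, with the robot touching nothing.
It also fails if it takes over 64 s, if anything falls off the work surface, if the arm or the gripper's body presses on something with over 40 N, if the wrist force passes 120 N, or if a joint passes its speed limit or range.

ROBOT

A 6-joint arm with a two-finger parallel gripper is mounted at the origin on the work surface. World frame = base frame: x ahead of the robot, y to its left, z up, the work surface at z = 0. Lengths are in mm, angles in rad, forces in N, time in s.
With the tool pointing down it reaches from about 325 to 900 mm from the base axis. Payload 3.5 kg.
Tool frame: the origin (TCP) lies at the very end of the fingers, on their centre line; the grasp point (between the pads) lies 19 mm behind it; z points along the fingers, y is the line along which they close (so a half turn about z gives the same grasp; the last joint's range is limited). The gripper opens to 85 mm and grips with 20 to 120 N. Pads are 22 mm wide; open, the fingers measure 114 mm over their backs; the gripper's body (76 mm by 85 mm) begins 54 mm behind the grasp point. The pads swing forward as they close: fully open they stand 13 mm farther back than shut.
Start: joints at [-0.103, 0.276, -0.026, 1.268, 0, 1.467], TCP at [624.997, -0.01, 231.313] pointing down, gripper open.
Joint ranges: [-3.12, 3.12], [-0.85, 1.88], [-1.08, 1.24], [-1.95, 2.15], [-1.57, 1.53], [-3.14, 3.14]. Speed limits (rad/s): [2.57, 2.57, 3.14, 3.14, 3.14, 3.14].

INTERFACE

Orientations are given as a 3x3 rotation matrix whose columns are the frame's x, y, z axes.
In Python, from workcell import * gives the robot as it stands. The module is installed in compiled form; this text tells all that it offers.
- The arm moves only by the tool send_rows, never from a script. Its argument "rows" is a list of rows, each a list of 7 numbers: the shift along the tool's x, y, z in units of 50 mm (1.0 is 50 mm), then the turn, a rotation vector about the tool's x, y, z in rad, then the closure, from -1 (fully open) to 1 (shut). In form: [[dx, dy, dz, wx, wy, wz, gripper], ...]. A call has exactly 8 rows; each row is the pose to reach, as a shift and turn from the pose commanded when the call began, along the tool's axes at that moment; what a row does not reach only later rows make up. A row lasts 1/10 s, in which the tool goes at most 50 mm and 8.59 degrees, less where a joint would pass 70% of its speed; a pose out of reach is approached as far as the arm can. A call with a gripper value outside its range is refused whole. The fingers move at their own pace and stop on an object; "grip_force" is the grip in N (left out, the last holds). Time passes only in rows, so rows that repeat a pose let the fingers close, or fill a call up. It gives the time, the measured TCP pose, the force, the opening and the grip force at its end, in the units of the state.
- observe(): the state, without advancing time (a new reading comes with each control period).
- read_camera(name): name is "scene" or "side" or "wrist"; returns the picture (400x640x3 uint8, red, green, blue); there is no depth.
- calibration(name): a dict with "mtx" (3x3 intrinsics, pixels), "k1" (the pictures are not rectified: a ray, as slopes to the right and down, at radius r is drawn at 1 + k1 r^2 times it, then the intrinsics apply), "camera_from_world" (4x4, takes a point from world to camera coordinates). Camera axes: x right, y down, z forward; pixel columns grow to the right and rows downward; lengths in mm; the calibration is good to about 2 mm. A picture is of the moment at which its call begins: read the wrist's pose just before it. calibration takes no time and is no camera call; for the wrist camera it gives the pose at the moment of the call.
- finish_job(): hands the job in; it is judged then, once.
The state is a dict: "time_s": time; "joint_pos": joint angles; "qd": joint speeds; "joint_torque": joint torques, N m; "tool_pos": TCP position; "tool_rot": TCP orientation; "force": force on the tool from outside, world axes, zero at the start; "torque": the same for the moment, N m; "gripper_width": opening from 0.0 (shut) to 1.0 (fully open); "finger_force": force on a finger pad.
Only numpy, scipy, OpenCV 4.12 (cv2) and the standard library are available. Lean on these libraries where they do the work, as an engineer would, in place of code of your own. Each camera call takes 0.05 s, during which the arm holds its last target. There are 200 camera calls.

## Working session

There is one attempt and no reset: what is moved stays moved. The work goes in short steps, Python scripts to look and compute and a tool call to move; the robot and the scene stay as the last step left them, time stands still between calls to the robot, and variables do not carry over. Pictures are saved under pics/ and viewed, at most 10 in all, crops included, and the job is handed in when it is done.

Besides the shell and the picture viewer there is one more tool, called as name([rows], argument=value, ...), one row to a line, values as JSON. send_rows: Moves the arm, as the interface text tells. Its arguments: {"type":"object","properties":{"rows":{"type":"array"},"grip_force":{"type":"number"}},"required":["rows"]}

```bash
mkdir -p pics
python3 - <<'E'
from workcell import *
import cv2,numpy as np
print(observe())
for n in ["scene","side"]:
    cv2.imwrite(f"pics/{n}0.png",read_camera(n)[:,:,::-1]); c=calibration(n); print(n,c)
E
```

```text
{'time_s': 0.0, 'joint_pos': array([-1.03413549e-01,  2.77139493e-01, -2.78889817e-02,  1.26799268e+00,
       -1.86750635e-05,  1.46739934e+00]), 'qd': array([-9.09067848e-04, -3.43034647e-04, -3.26236475e-04, -3.29169471e-04,
        6.61486141e-05,  1.62198791e-03]), 'joint_torque': array([-1.23772923e-03, -4.45513523e+01,  2.95201170e+01,  1.64704624e-02,
       -2.18722530e-04, -1.59438730e-05]), 'tool_pos': array([6.24221460e+02, 5.69068232e-02, 2.30151847e+02]), 'tool_rot': array([[ 1.67706234e-05,  9.99997547e-01, -2.21487233e-03],
       [ 9.99999978e-01, -1.63031202e-05,  2.11092452e-04],
       [ 2.11055825e-04, -2.21487582e-03, -9.99997525e-01]]), 'force': array([ 0.97284093, -0.95829664,  1.31019578]), 'torque': array([-0.00790508,  0.03097571, -0.01694928]), 'finger_force': 0.0, 'gripper_width': 0.998140936246717}
scene {'mtx': array([[511.13695949,   0.        , 323.11886061],
       [  0.        , 511.13695949, 208.82166751],
       [  0.        ,   0.        ,   1.        ]]), 'k1': -0.059196406574813024, 'camera_from_world': array([[-8.79398940e-01,  4.76083807e-01,
[... 159 characters left out ...]
483500e-01, -8.00559589e-01,
         1.68731785e+03],
       [ 0.00000000e+00,  0.00000000e+00,  0.00000000e+00,
         1.00000000e+00]])}
side {'mtx': array([[493.89582952,   0.        , 319.24759186],
       [  0.        , 493.89582952, 207.5428761 ],
       [  0.        ,   0.        ,   1.        ]]), 'k1': 0.009667665376202436, 'camera_from_world': array([[ 9.06969343e-01, -4.21117687e-01, -8.15501336e-03,
        -5.32757089e+02],
       [-2.88151694e-01, -6.06243660e-01, -7.41240329e-01,
         2.65430250e+02],
       [ 3.07205488e-01,  6.74632135e-01, -6.71190189e-01,
         1.22249249e+03],
       [ 0.00000000e+00,  0.00000000e+00,  0.00000000e+00,
         1.00000000e+00]])}
```

View pics/scene0.png

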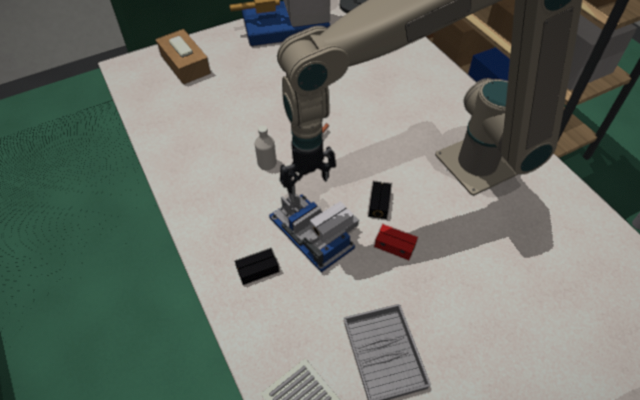

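View pics/side0.png

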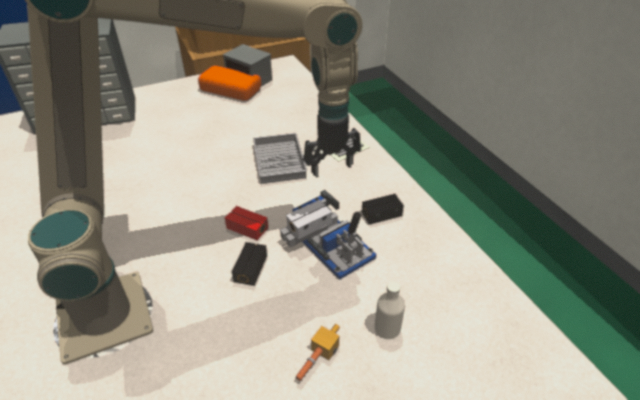

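```bash
cat > h.py <<'E'
from workcell import *
import cv2,numpy as np
from scipy.optimize import brentq
def ray(c,uv):
    s=np.linalg.solve(c["mtx"],[*uv,1])[:2]; rd=np.hypot(*s); k=c["k1"]
    r=rd
    for _ in range(30): r=rd/(1+k*r*r)
    d=np.array([*(s*r/rd if rd else s),1]); T=c["camera_from_world"]
    return -T[:3,:3].T@T[:3,3], T[:3,:3].T@d
def plane(c,uv,z):
    o,d=ray(c,uv); return o+d*(z-o[2])/d[2]
def proj(c,p):
    q=c["camera_from_world"]@[*p,1]; s=q[:2]/q[2]; s=s*(1+c["k1"]*(s@s)); return c["mtx"][:2,:2]@s+c["mtx"][:2,2]
def save(n,im): cv2.imwrite(f"pics/{n}.png",im[:,:,::-1])
E
python3 - <<'E'
from h import *
s=calibration("scene");d=calibration("side");w=calibration("wrist");print(w)
for uv in [(270,215),(325,268),(354,243)]: print(plane(s,uv,20))
for uv in [(340,274),(375,254)]: print(plane(d,uv,20))
c=cv2.resize(read_camera("scene")[170:290,220:440],(800,436),interpolation=2)
e=cv2.resize(read_camera("side")[170:290,230:430],(800,480),interpolation=2)[:,:,:]
save("sc",c);save("sd",e)
save("w0",read_camera("wrist"))
E
```

```text
{'mtx': array([[322.85457796,   0.        , 317.99547559],
       [  0.        , 322.85457796, 199.46040073],
       [  0.        ,   0.        ,   1.        ]]), 'k1': -0.0163443882491665, 'camera_from_world': array([[ 9.99997755e-01,  2.32859878e-04, -2.10620916e-03,
        -6.24140974e+02],
       [ 8.82797292e-04, -9.49363356e-01,  3.14178993e-01,
        -4.18289441e+01],
       [-1.92639812e-03, -3.14180147e-01, -9.49361430e-01,
         3.80896227e+02],
       [ 0.00000000e+00,  0.00000000e+00,  0.00000000e+00,
         1.00000000e+00]])}
[ 698.64627275 -119.31102332   20.        ]
[640.7962628 119.9582007  20.       ]
[527.47976708  86.84582486  20.        ]
[ 578.77067697 -147.41051595   20.        ]
[ 696.05563943 -125.10002103   20.        ]
```

View pics/w0.png

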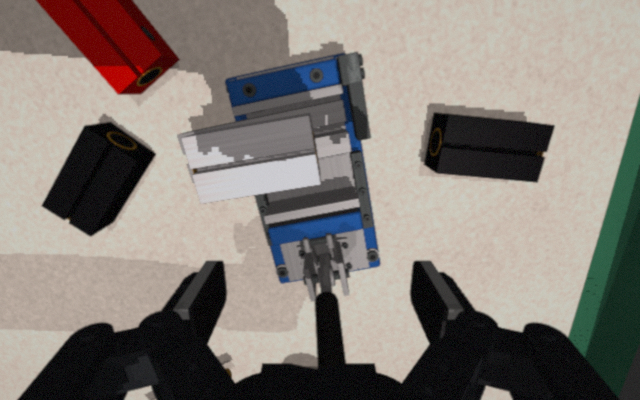

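View pics/sd.png

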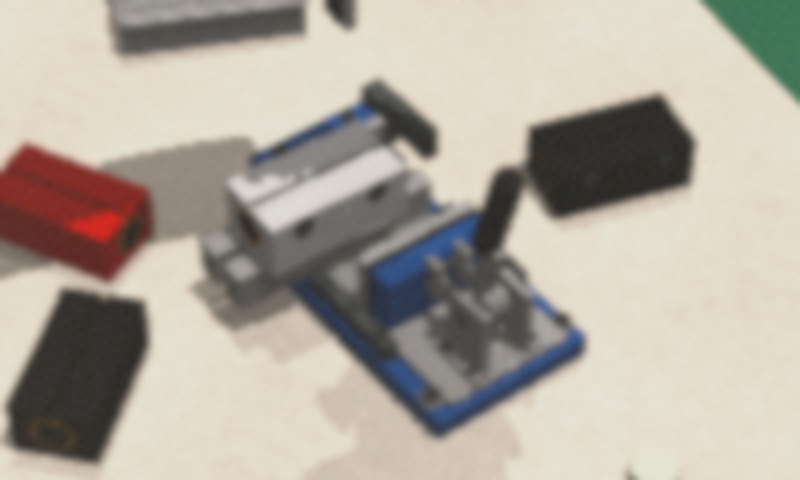

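Run:
```python
from h import *
w=calibration("wrist")
im=read_camera("wrist")
# upscaled crops tile
a=cv2.resize(im[40:300,165:405],None,fx=2.3,fy=2.3,interpolation=2); save("w1",a)
P=lambda u,v,z:plane(w,(u,v),z)[:2].round(1)
print("base BL,BR",P(284,282,20),P(380,264,20))
print("jaw TL,TR",P(228,80,73),P(340,60,73))
print("block TL TR BR BL",P(180,133,99),P(310,114,99),P(320,185,99),P(198,202,99))
```

```text
base BL,BR [ 581.8 -146.9] [ 701.5 -121.2]
jaw TL,TR [545.8  90.9] [643.7 107. ]
block TL TR BR BL [508.5  48. ] [618.2  63.4] [626.6   2.5] [516.6 -13.4]
```

View pics/w1.png

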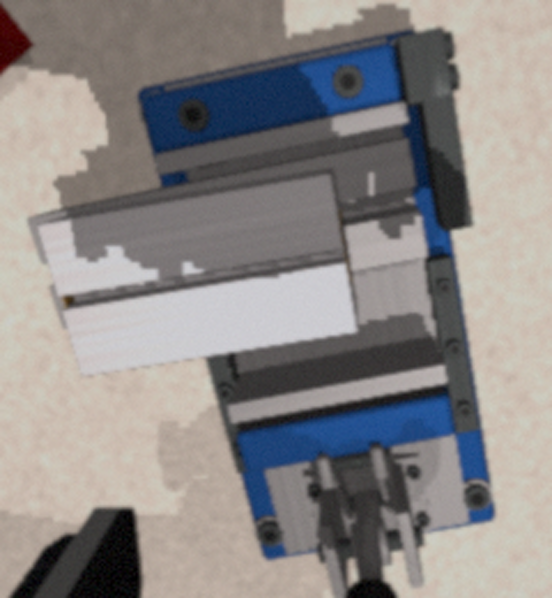

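```bash
cat >> h.py <<'E'
from scipy.optimize import least_squares
def fit(c,uv,model,x0):
    f=lambda x:np.concatenate([proj(c,[x[0]+np.cos(x[2])*m[0]-np.sin(x[2])*m[1],x[1]+np.sin(x[2])*m[0]+np.cos(x[2])*m[1],m[2]])-u for u,m in zip(uv,model)])
    r=least_squares(f,x0); return r.x,r.fun.round(1)
def toworld(v,m):
    c,s=np.cos(v[2]),np.sin(v[2]); return np.array([v[0]+c*m[0]-s*m[1],v[1]+s*m[0]+c*m[1]])
def tovise(v,p):
    c,s=np.cos(v[2]),np.sin(v[2]); dx,dy=p[0]-v[0],p[1]-v[1]; return np.array([c*dx+s*dy,-s*dx+c*dy])
E
python3 - <<'E'
from h import *
w=calibration("wrist"); I=lambda L:[(165+x/2.3,40+y/2.3) for x,y in L]
v,r=fit(w,I([(158,172),(410,122),(265,557),(494,517),(470,225),(441,32)]),[(-50,87,73),(50,87,73),(-65,-125,20),(65,-125,20),(67,45,86),(67,117,86)],[630,-10,.15]);print("vise",v,r)
b,r=fit(w,I([(31,217),(331,172),(356,330),(82,375)]),[(-55,30,99),(55,30,99),(55,-30,99),(-55,-30,99)],[567,25,.14]);print("block",b,r)
print("in vise",tovise(v,b),b[2]-v[2])
# jaw face (white plate top z73)
for p in I([(227,405),(446,366),(229,425),(448,388)]): print("jaw",tovise(v,plane(w,p,73)))
print("seat",toworld(v,(0,57)),"pivot",toworld(v,(0,-95)))
for uv in [(325,298)]: 
  for z in(150,170,185): print(z,tovise(v,plane(w,uv,z)))
E
```

```text
vise [ 6.14366456e+02 -1.51886108e+01  1.96564789e-01] [-0.2  0.9 -1.  -0.1 -1.6  2.2  0.7  1.9  1.   0.2  0.7 -2.9]
block [5.67483024e+02 2.48208274e+01 1.58463672e-01] [ 1.7  1.3 -0.5 -0.5 -0.  -0.  -1.3 -1. ]
in vise [-38.16670929  48.39538834] -0.03810111707845959
jaw [-47.1679776  -12.99235853]
jaw [ 48.99073178 -13.88478035]
jaw [-48.63207358 -22.2906316 ]
jaw [ 48.27912521 -23.92894747]
seat [603.23427457  40.71375527] pivot [ 632.92009189 -108.35922099]
150 [  3.64871217 -65.44551355]
170 [  5.93009356 -51.45276974]
185 [  7.64112961 -40.95821188]
```

Run:
```python
from h import *
v=[614.4,-15.2,.197]
w=calibration("wrist");d=calibration("side")
for uv in [(95,125),(155,155),(90,235),(45,205)]: print("blk",tovise(v,plane(w,uv,44)).round())
print("bottle",tovise(v,plane(d,(388,330),0)).round(),"holder",tovise(v,plane(d,(325,350),20)).round(),tovise(v,plane(d,(337,326),30)).round())
print(tovise(v,observe()["tool_pos"]))
```

```text
blk [-198.  106.]
blk [-148.   65.]
blk [-253.   -7.]
blk [-287.   36.]
bottle [ -65. -315.] holder [-226. -279.] [-169. -250.]
[13.09275444 12.89761598]
```

send_rows([
  [0, 0, 0, 0, 0, -0.1, 0],
  [0, 0, 0, 0, 0, -0.197, 1],
  [0, 0, 0, 0, 0, -0.197, 1],
  [0, 0, 0, 0, 0, -0.197, 1],
  [0, 0, 0, 0, 0, -0.197, 1],
  [0, 0, 0, 0, 0, -0.197, 1],
  [0, 0, 0, 0, 0, -0.197, 1],
  [0, 0, 0, 0, 0, -0.197, 1],
])

```text
time_s: 1.1
tool_pos: [625.0, -0.0, 231.3]
tool_rot: [[-0.195, 0.981, -0.0], [0.981, 0.195, -0.0], [-0.0, -0.0, -1.0]]
force: [-1.4, -0.8, 1.0]
gripper_width: -0.002
finger_force: 0.0
```

send_rows([
  [0.26, -0.92, 0, 0, 0, 0, 1],
  [0.52, -1.84, 0, 0, 0, 0, 1],
  [0.78, -2.77, 0.3, 0, 0, 0, 1],
  [0.78, -2.77, 1, 0, 0, 0, 1],
  [0.78, -2.77, 1.8, 0, 0, 0, 1],
  [0.78, -2.77, 2.6, 0, 0, 0, 1],
  [0.78, -2.77, 3.1, 0, 0, 0, 1],
  [0.78, -2.77, 3.18, 0, 0, 0, 1],
])

```text
time_s: 1.9
tool_pos: [478.1, 11.5, 69.2]
tool_rot: [[-0.196, 0.981, -0.007], [0.981, 0.196, 0.001], [0.002, -0.007, -1.0]]
force: [-0.8, 0.6, 0.7]
gripper_width: -0.001
finger_force: 0.0
```

Run:
```python
from h import *
print(tovise([614.4,-15.2,.197],observe()["tool_pos"]),observe()["tool_pos"],observe()["force"])
save("w2",read_camera("wrist"))
```

```text
[-128.4364192    52.85737449] [478.10209463  11.49638191  69.19576565] [-0.81532391  0.56942703  0.7368967 ]
```

View pics/w2.png

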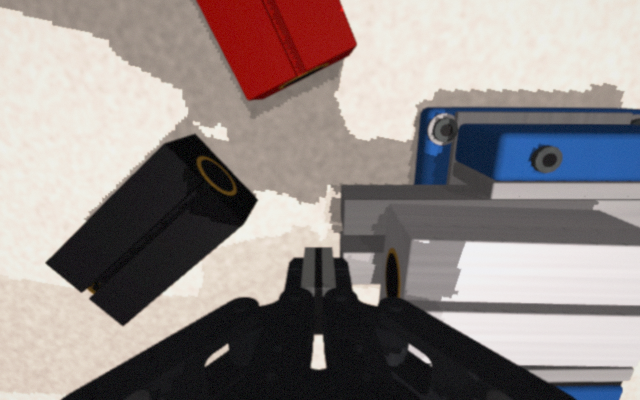

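send_rows([
  [0, 0.2, 0, 0, 0, 0, 1],
  [0, 0.35, 0, 0, 0, 0, 1],
  [0, 0.48, 0, 0, 0, 0, 1],
  [0, 0.6, 0, 0, 0, 0, 1],
  [0, 0.72, 0, 0, 0, 0, 1],
  [0, 0.84, 0, 0, 0, 0, 1],
  [0, 0.95, 0, 0, 0, 0, 1],
  [0, 1.06, 0, 0, 0, 0, 1],
])

```text
time_s: 2.75
tool_pos: [532.9, 21.3, 73.4]
tool_rot: [[-0.196, 0.981, -0.002], [0.981, 0.196, -0.001], [-0.001, -0.003, -1.0]]
force: [-7.3, -1.2, 5.2]
gripper_width: 0.002
finger_force: 3.3
```

send_rows([
  [0, -0.1, 0, 0, 0, 0, 1],
  [0, -0.4, 0, 0, 0, 0, 1],
  [0, -0.4, -0.8, 0, 0, 0, 1],
  [0, -0.4, -1.7, 0, 0, 0, 1],
  [0, 0.4, -2, 0, 0, 0, 0.3],
  [-0.4, 1.2, -2, 0, 0, 0, 0.3],
  [-0.8, 1.4, -2, 0, 0, 0, 0.3],
  [-0.8, 1.4, -2, 0, 0, 0, 0.3],
])

```text
time_s: 3.55
tool_pos: [613.9, -5.7, 173.9]
tool_rot: [[-0.194, 0.981, 0.005], [0.981, 0.194, -0.001], [-0.002, 0.005, -1.0]]
force: [-0.3, -0.7, -0.5]
gripper_width: 0.349
finger_force: 0.0
```

Run:
```python
from h import *
o=observe();print(tovise([614.4,-15.2,.197],o["tool_pos"]),o["tool_pos"],o["force"],o["gripper_width"])
save("w3",read_camera("wrist"))
```

```text
[1.36867311 9.45348694] [613.8918861   -5.66147278 173.89143658] [-0.34416144 -0.66762653 -0.51661061] 0.34938017573836044
```

View pics/w3.png

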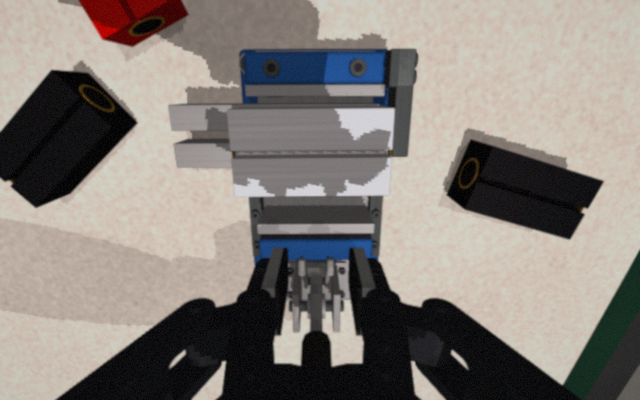

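Run:
```python
from h import *
w=calibration("wrist");v=[614.4,-15.2,.197]
v2,r=fit(w,[(246,95),(388,96),(409,156),(391,156),(416,50)],[(-50,87,73),(50,87,73),(67,45,86),(55,45,86),(67,117,86)],v);print("vise",v2,r)
b,r=fit(w,[(228,108),(394,109),(388,196),(234,197)],[(-55,30,99),(55,30,99),(55,-30,99),(-55,-30,99)],[603,40,.19]);print(b,r)
for q in(v,v2):print(tovise(q,b),b[2]-q[2],[tovise(q,plane(w,p,73)).round(1) for p in[(258,223),(372,223)]],tovise(q,observe()["tool_pos"]))
```

```text
vise [ 6.12014753e+02 -1.36404794e+01  1.93105638e-01] [ 0.2  0.4 -2.8 -0.2 -0.6  1.1  0.8  1.   2.1 -1.8]
[5.99619394e+02 3.39754755e+01 1.93856535e-01] [-1.8  0.5  1.4 -0.2  0.9  0.6 -0.5 -0.6]
[-4.86969254 51.11731405] -0.0031434646768266905 [array([-49. ,  -9.8]), array([ 43.8, -10. ])] [-0.59897344 10.91880516]
[-3.02709571 49.10968093] 0.0007508973925605122 [array([-46.9, -12. ]), array([ 45.9, -11.8])] [1.40013815 8.92810855]
```

send_rows([
  [-0.16, 0, 0.2, 0, 0, 0, 0.3],
  [-0.16, 0, 0.8, 0, 0, 0, 0.3],
  [-0.16, 0, 1.4, 0, 0, 0, 0.3],
  [-0.16, 0, 1.75, 0, 0, 0, 0.3],
  [-0.16, 0, 1.84, 0, 0, 0, 0.3],
  [-0.1, 0, 1.84, 0, 0, 0, 0.3],
  [-0.03, 0, 1.84, 0, 0, 0, 0.3],
  [0.04, 0, 1.84, 0, 0, 0, 0.3],
])

```text
time_s: 4.4
tool_pos: [610.4, -2.8, 81.6]
tool_rot: [[-0.195, 0.981, 0.002], [0.981, 0.195, -0.003], [-0.003, 0.002, -1.0]]
force: [-0.2, -3.3, -2.2]
gripper_width: 0.353
finger_force: 1.7
```

send_rows([
  [0.03, 0, 0, 0, 0, 0, 0.3],
  [0.06, 0, 0, 0, 0, 0, 0.3],
  [0.09, 0, 0, 0, 0, 0, 0.3],
  [0.12, 0, 0, 0, 0, 0, 0.3],
  [0.15, 0, 0, 0, 0, 0, 0.3],
  [0.17, 0, 0, 0, 0, 0, 0.3],
  [0.18, 0, 0, 0, 0, 0, 0.3],
  [0.18, 0, 0, 0, 0, 0, 0.3],
])

```text
time_s: 5.2
tool_pos: [610.1, 1.3, 82.0]
tool_rot: [[-0.193, 0.981, 0.004], [0.981, 0.193, -0.012], [-0.013, 0.002, -1.0]]
force: [0.9, -17.4, 2.0]
gripper_width: 0.346
finger_force: 8.1
```

send_rows([
  [-0.25, 0, 0, 0, 0, 0, 0.3],
  [-0.2, 0, -0.7, 0, 0, 0, 0.3],
  [-0.1, -0.2, -1.2, 0, 0, 0, 1],
  [0.3, -0.9, -1.2, 0, 0, 0, 1],
  [0.75, -1.6, -1.2, 0, 0, 0, 1],
  [0.75, -1.8, -1.2, 0, 0, 0, 1],
  [0.75, -1.8, -0.6, 0, 0, 0, 1],
  [0.75, -1.8, 0.1, 0, 0, 0, 1],
])

```text
time_s: 6.0
tool_pos: [514.4, 26.7, 76.7]
tool_rot: [[-0.196, 0.981, 0.006], [0.981, 0.196, 0.002], [0.001, 0.006, -1.0]]
force: [0.5, -0.3, -0.6]
gripper_width: -0.0
finger_force: 0.0
```

send_rows([
  [0, 0.1, 0.1, 0, 0, 0, 1],
  [0, 0.22, 0.1, 0, 0, 0, 1],
  [0, 0.32, 0.1, 0, 0, 0, 1],
  [0, 0.4, 0.1, 0, 0, 0, 1],
  [0, 0.46, 0.1, 0, 0, 0, 1],
  [0, 0.52, 0.1, 0, 0, 0, 1],
  [0, 0.56, 0.1, 0, 0, 0, 1],
  [0, 0.56, 0.1, 0, 0, 0, 1],
])

```text
time_s: 6.8
tool_pos: [534.8, 30.4, 70.5]
tool_rot: [[-0.195, 0.981, -0.01], [0.981, 0.195, -0.003], [-0.001, -0.011, -1.0]]
force: [-11.9, -4.5, 8.7]
gripper_width: -0.003
finger_force: 6.4
```

Run:
```python
from h import *
o=observe();print(tovise([614.4,-15.2,.197],o["tool_pos"]),tovise([612,-13.6,.193],o["tool_pos"]),o["tool_pos"],o["force"],o["gripper_width"])
```

```text
[-69.12965357  60.27807977] [-67.32165892  57.97045675] [534.80931756  30.38156615  70.47817563] [-11.93015046  -4.4503536    8.65477388] -0.002665820982593151
```

send_rows([
  [0, 0.03, 0, 0, 0, 0, 1],
  [0, 0.06, 0, 0, 0, 0, 1],
  [0, 0.09, 0, 0, 0, 0, 1],
  [0, 0.12, 0, 0, 0, 0, 1],
  [0, 0.14, 0, 0, 0, 0, 1],
  [0, 0.14, 0, 0, 0, 0, 1],
  [0, 0.14, 0, 0, 0, 0, 1],
  [0, 0.14, 0, 0, 0, 0, 1],
])

```text
time_s: 7.6
tool_pos: [534.7, 30.5, 69.7]
tool_rot: [[-0.194, 0.981, -0.023], [0.981, 0.194, -0.006], [-0.002, -0.024, -1.0]]
force: [-25.5, -8.0, 18.9]
gripper_width: -0.001
finger_force: 13.3
```

send_rows([
  [0, -0.3, 0, 0, 0, 0, 1],
  [0, -0.45, -0.5, 0, 0, 0, 1],
  [0, -0.45, -1.2, 0, 0, 0, 0.3],
  [-0.4, 0.2, -1.3, 0, 0, 0, 0.3],
  [-1, 1.0, -1.3, 0, 0, 0, 0.3],
  [-1.17, 1.1, -1.3, 0, 0, 0, 0.3],
  [-1.17, 1.1, -0.7, 0, 0, 0, 0.3],
  [-1.17, 1.1, -0.24, 0, 0, 0, 0.3],
])

```text
time_s: 8.4
tool_pos: [613.5, -14.3, 82.7]
tool_rot: [[-0.195, 0.981, 0.003], [0.981, 0.195, 0.0], [-0.0, 0.003, -1.0]]
force: [-1.2, 0.1, -0.8]
gripper_width: 0.348
finger_force: 0.0
```

send_rows([
  [0.08, 0, 0, 0, 0, 0, 0.3],
  [0.16, 0, 0, 0, 0, 0, 0.3],
  [0.24, 0, 0, 0, 0, 0, 0.3],
  [0.3, 0, 0, 0, 0, 0, 0.3],
  [0.36, 0, 0, 0, 0, 0, 0.3],
  [0.42, 0, 0, 0, 0, 0, 0.3],
  [0.44, 0, 0, 0, 0, 0, 0.3],
  [0.44, 0, 0, 0, 0, 0, 0.3],
])

```text
time_s: 9.2
tool_pos: [610.4, 1.4, 84.9]
tool_rot: [[-0.193, 0.981, 0.006], [0.981, 0.193, -0.015], [-0.016, 0.002, -1.0]]
force: [0.7, -14.5, 2.4]
gripper_width: 0.348
finger_force: 7.9
```

send_rows([
  [-0.3, 0, 0, 0, 0, 0, 0.3],
  [-0.3, 0, -0.6, 0, 0, 0, 0.3],
  [-0.3, 0, -1.3, 0, 0, 0, 1],
  [-0.3, 0, -2, 0, 0, 0, 1],
  [-0.3, 0, -2.5, 0, 0, 0, 1],
  [-0.3, 0, -2.5, 0, 0, 0, 1],
  [-0.3, 0, -2.5, 0, 0, 0, 1],
  [-0.3, 0, -2.5, 0, 0, 0, 1],
])

```text
time_s: 10.0
tool_pos: [609.5, -6.7, 205.9]
tool_rot: [[-0.196, 0.981, -0.002], [0.981, 0.196, 0.001], [0.001, -0.002, -1.0]]
force: [0.2, -0.2, -0.6]
gripper_width: 0.003
finger_force: 0.0
```

Run:
```python
from h import *
o=observe();print(tovise([613.2,-14.4,.195],o["tool_pos"]),o["tool_pos"],o["force"],o["gripper_width"])
save("w4",cv2.resize(read_camera("wrist")[40:340,180:460],None,fx=2,fy=2,interpolation=2))
```

```text
[-2.09959472  8.24473546] [609.54264368  -6.71835269 205.93173531] [ 0.2123355  -0.24889793 -0.61863654] 0.002641266818771728
```

View pics/w4.png

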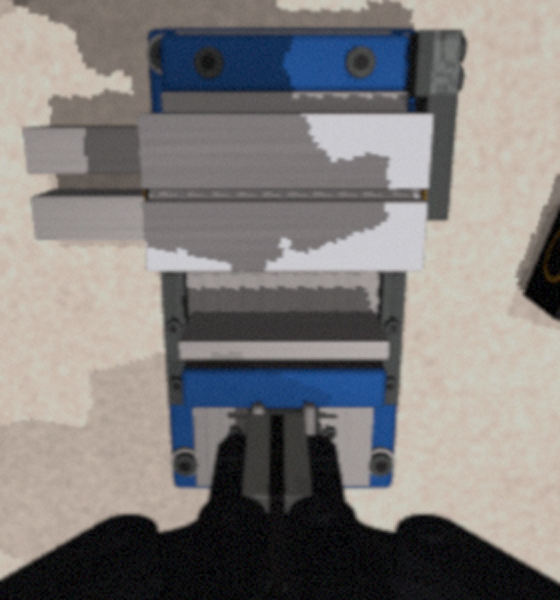

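send_rows([
  [-0.4, 0, 0, 0, 0, 0, 1],
  [-0.8, 0, 0, 0, 0, 0, 1],
  [-0.98, 0, 0.2, 0, 0, 0, 1],
  [-0.98, 0, 0.6, 0, 0, 0, 1],
  [-0.98, 0, 1.0, 0, 0, 0, 1],
  [-1.1, 0, 1.0, 0, 0, 0, 1],
  [-1.2, 0, 1.0, 0, 0, 0, 1],
  [-1.3, 0, 1.0, 0, 0, 0, 1],
])

```text
time_s: 10.85
tool_pos: [623.9, -71.2, 157.9]
tool_rot: [[-0.196, 0.981, 0.001], [0.981, 0.196, -0.0], [-0.0, 0.001, -1.0]]
force: [-0.4, -0.5, 0.2]
gripper_width: -0.003
finger_force: 0.0
```

send_rows([
  [-0.15, 0, 0, 0, 0, 0, 1],
  [-0.34, 0, 0, 0, 0, 0, 1],
  [-0.5, 0, 0, 0, 0, 0, 1],
  [-0.7, 0, 0, 0, 0, 0, 1],
  [-0.88, 0, 0.01, 0, 0, 0, 1],
  [-1.06, 0, 0.05, 0, 0, 0, 1],
  [-1.24, 0, 0.1, 0, 0, 0, 1],
  [-1.4, 0, 0.18, 0, 0, 0, 1],
])

```text
time_s: 11.65
tool_pos: [637.3, -140.4, 148.2]
tool_rot: [[-0.195, 0.981, 0.0], [0.981, 0.195, -0.001], [-0.001, 0.0, -1.0]]
force: [0.8, 1.1, 2.3]
gripper_width: 0.002
finger_force: 0.9
```

send_rows([
  [-0.22, 0, 0.15, 0, 0, 0, 1],
  [-0.43, 0, 0.31, 0, 0, 0, 1],
  [-0.56, 0, 0.45, 0, 0, 0, 1],
  [-0.66, 0, 0.59, 0, 0, 0, 1],
  [-0.74, 0, 0.72, 0, 0, 0, 1],
  [-0.8, 0, 0.83, 0, 0, 0, 1],
  [-0.86, 0, 0.95, 0, 0, 0, 1],
  [-0.88, 0, 1.05, 0, 0, 0, 1],
])

```text
time_s: 12.45
tool_pos: [645.6, -183.2, 95.6]
tool_rot: [[-0.196, 0.981, -0.0], [0.981, 0.196, -0.001], [-0.001, -0.0, -1.0]]
force: [-0.2, -3.5, 3.2]
gripper_width: -0.001
finger_force: 1.5
```

send_rows([
  [0, 0, 0.03, 0, 0, 0, 1],
  [0, 0, 0.06, 0, 0, 0, 1],
  [0, 0, 0.1, 0, 0, 0, 1],
  [0, 0, 0.13, 0, 0, 0, 1],
  [0, 0, 0.16, 0, 0, 0, 1],
  [0, 0, 0.16, 0, 0, 0, 1],
  [0, 0, 0.16, 0, 0, 0, 1],
  [0, 0, 0.16, 0, 0, 0, 1],
])

```text
time_s: 13.25
tool_pos: [645.6, -182.3, 87.8]
tool_rot: [[-0.196, 0.981, -0.0], [0.981, 0.196, 0.0], [0.0, -0.0, -1.0]]
force: [0.1, -0.0, -0.0]
gripper_width: 0.002
finger_force: 0.0
```

Run:
```python
from h import *
o=observe();print(tovise([613.2,-14.4,.195],o["tool_pos"]))
a=cv2.resize(read_camera("side")[180:290,260:410],(750,550),interpolation=2)
save("s5",a)
```

```text
[  -0.78720643 -171.0148712 ]
```

View pics/s5.png

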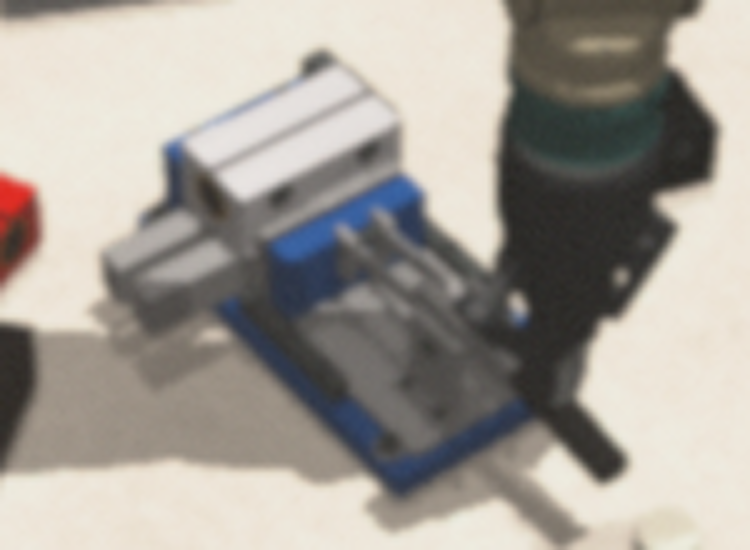

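Run:
```python
from h import *
v=[613.2,-14.4,.195];d=calibration("side")
def px(q): p=proj(d,[*toworld(v,q[:2]),q[2]]); return ((p-[260,180])*5).round()
for th in (1.2,1.4,1.48,1.55,1.62):
    f=th-.192; print(th,[px((0,-95-r*np.sin(f),68+r*np.cos(f))) for r in(48,123)])
print("tip",px((0,-171,88)),px((14,-182,88)))
```

```text
1.2 [array([510., 337.]), array([598., 357.])]
1.4 [array([514., 353.]), array([610., 401.])]
1.48 [array([515., 359.]), array([612., 418.])]
1.55 [array([516., 365.]), array([614., 432.])]
1.62 [array([516., 370.]), array([615., 445.])]
tip [554. 386.] [590. 386.]
```

send_rows([
  [0, 0, -0.4, 0, 0, 0, 1],
  [0, 0, -1.0, 0, 0, 0, 1],
  [0, 0, -1.8, 0, 0, 0, 1],
  [0.5, 0, -2.6, 0, 0, 0, 1],
  [0.8, 0, -2.8, 0, 0, 0, 1],
  [1.0, -1, -2.8, 0, 0, 0, 1],
  [1.0, -1.8, -2.8, 0, 0, 0, 1],
  [1.0, -1.8, -2.8, 0, 0, 0, 1],
])

```text
time_s: 14.1
tool_pos: [541.5, -149.8, 226.2]
tool_rot: [[-0.195, 0.981, -0.007], [0.981, 0.195, 0.002], [0.003, -0.006, -1.0]]
force: [0.8, -0.0, -0.3]
gripper_width: 0.005
finger_force: 0.0
```

Run:
```python
from h import *
o=observe();print(tovise([613.2,-14.4,.195],o["tool_pos"]),o["tool_pos"])
a=cv2.resize(read_camera("side")[180:290,260:410],(545,400),interpolation=2)
b=cv2.resize(read_camera("wrist")[:,100:500],(255,255),interpolation=2)
w=np.zeros((400,800,3),np.uint8);w[:,:545]=a;w[:255,545:]=b
save("s6",w)
v=[613.2,-14.4,.195];d=calibration("side")
def px(q): p=proj(d,[*toworld(v,q[:2]),q[2]]); return ((p-[260,180])*545/150).round()
for th in (0.9,1.2,1.4,1.55,1.62):
    f=th-.192; print(th,[px((0,-95-r*np.sin(f),68+r*np.cos(f))) for r in(48,123)])
print("base",px((-65,-125,0)),px((65,-125,0)),"block near corners",px((-55,27,99)),px((55,27,99)))
```

```text
[ -96.56027235 -118.90387888] [ 541.50936244 -149.76052266  226.17850924]
0.9 [array([362., 226.]), array([414., 209.])]
1.2 [array([370., 245.]), array([435., 259.])]
1.4 [array([374., 257.]), array([443., 291.])]
1.55 [array([375., 265.]), array([446., 314.])]
1.62 [array([375., 269.]), array([447., 323.])]
base [285. 364.] [422. 284.] block near corners [172. 143.] [290.  84.]
```

View pics/s6.png

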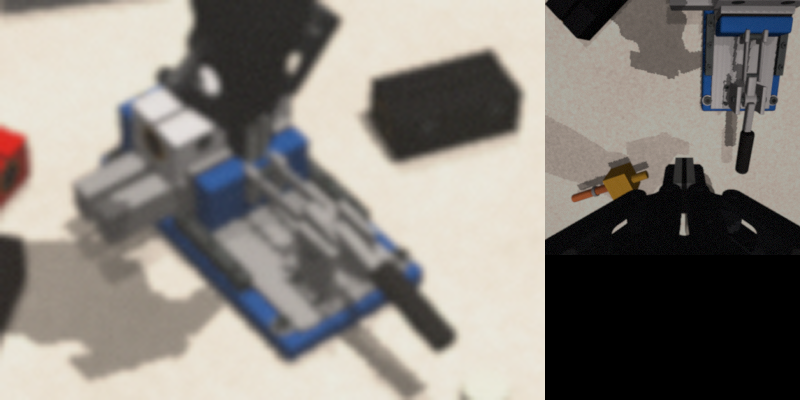

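Run:
```python
from h import *
v=[613.2,-14.4,.195];d=calibration("side");w=calibration("wrist");s=calibration("scene")
# dark handle masks
W=read_camera("wrist");g=cv2.cvtColor(W,cv2.COLOR_RGB2GRAY)
m=(g<55).astype(np.uint8);m[:, :380]=0;m[:, 440:]=0;m[290:]=0;m[:190]=0
n,l,st,c=cv2.connectedComponentsWithStats(m);i=1+st[1:,4].argmax();pw=np.argwhere(l==i)[:,::-1];print("wrist",st[i])
S=read_camera("side");g=cv2.cvtColor(S,cv2.COLOR_RGB2GRAY)
m=(g<60).astype(np.uint8);m[:250]=0;m[285:]=0;m[:,:362]=0;m[:,390:]=0
n,l,sd,c=cv2.connectedComponentsWithStats(m);i=1+sd[1:,4].argmax();ps=np.argwhere(l==i)[:,::-1];print("side",sd[i])
def ends(p):
    c=p.mean(0);a=np.linalg.svd(p-c,full_matrices=False)[2][0];a*=np.sign(a[1]);t=(p-c)@a;return c+a*t.min(),c+a*t.max()
for a,b in zip(ends(pw.astype(float)),ends(ps.astype(float))):
    o1,r1=ray(w,a);o2,r2=ray(d,b)
    t=np.linalg.lstsq(np.c_[r1,-r2],o2-o1,rcond=None)[0];p=o1+r1*t[0];q=o2+r2*t[1]
    m=(p+q)/2;print(a,b,tovise(v,m).round(1),m[2].round(1),np.linalg.norm(p-q).round(1))
for th in(1.3,1.45,1.55,1.65,1.75):
    f=th-.192;print(th,[proj(w,[*toworld(v,(0,-95-r*np.sin(f))),68+r*np.cos(f)]).round(1) for r in(48,123)],[proj(d,[*toworld(v,(0,-95-r*np.sin(f))),68+r*np.cos(f)]).round(1) for r in(48,123)])
cc=[(-65,-125,20),(65,-125,20)]
print([proj(w,[*toworld(v,q[:2]),q[2]]).round(1) for q in cc],[proj(d,[*toworld(v,q[:2]),q[2]]).round(1) for q in cc])
```

```text
wrist [ 397  190   28   81 1322]
side [362 254  21  21 126]
[416.42730932 190.76584749] [363.72475883 254.31473154] [   8.2 -134.5] 60.5 1.6
[405.22224265 270.17247063] [381.70613971 273.33233615] [  -1.2 -217.3] 71.9 3.4
1.3 [array([417.1, 203.7]), array([420.5, 287.2])] [array([362.4, 249. ]), array([380.9, 255.9])]
1.45 [array([414.8, 204.1]), array([414.4, 283.2])] [array([363. , 251.4]), array([382.3, 262.3])]
1.55 [array([413.3, 203.7]), array([410.7, 279.3])] [array([363.2, 252.9]), array([382.8, 266.3])]
1.65 [array([411.8, 202.9]), array([407.3, 274.5])] [array([363.3, 254.4]), array([382.9, 270.1])]
1.75 [array([410.5, 201.6]), array([404.2, 269. ])] [array([363.3, 255.7]), array([382.8, 273.5])]
[array([341.8, 172.2]), array([458.2, 172.5])] [array([338.6, 275.2]), array([376.5, 253.2])]
```

send_rows([
  [0, 0, -0.5, 0, 0, 0, 1],
  [0, 0.2, -1, 0, 0, 0, 1],
  [0, 0.4, -1.5, 0, 0, 0, 1],
  [0, 0.4, -1.5, 0, 0, 0, 1],
  [0, 0.4, -1.5, 0, 0, 0, 1],
  [0, 0.4, -1.5, 0, 0, 0, 1],
  [0, 0.4, -1.5, 0, 0, 0, 1],
  [0, 0.4, -1.5, 0, 0, 0, 1],
])

```text
time_s: 15.1
tool_pos: [566.5, -147.0, 301.6]
tool_rot: [[-0.196, 0.981, -0.002], [0.981, 0.196, 0.001], [0.001, -0.002, -1.0]]
force: [0.1, 0.1, -0.5]
gripper_width: 0.001
finger_force: 0.0
```

Run:
```python
from h import *
v=[613.2,-14.4,.195];print(observe()["tool_pos"])
w=calibration("wrist");W=read_camera("wrist");save("w7",W)
def prof(x,z,ys):
    for y in ys:
        p=proj(w,[*toworld(v,(x,y)),z]);u,q=p.round().astype(int)
        print(y,(u,q),W[q,u] if 0<=u<640 and 0<=q<400 else None)
prof(-35,73,range(-30,56,3))
print("base front edge");prof(50,20,range(-140,-110,3))
m=((W[:,:,2].astype(int)-W[:,:,0])>50).astype(np.uint8)
n,l,st,c=cv2.connectedComponentsWithStats(m);print(st[st[:,4]>80])
```

```text
[ 566.50651307 -147.0019627   301.58638314]
-30 (np.int64(352), np.int64(82)) [139 134 134]
-27 (np.int64(352), np.int64(80)) [140 133 132]
-24 (np.int64(352), np.int64(77)) [141 136 133]
-21 (np.int64(352), np.int64(74)) [132 127 128]
-18 (np.int64(352), np.int64(71)) [122 118 116]
-15 (np.int64(353), np.int64(68)) [116 113 111]
-12 (np.int64(353), np.int64(65)) [119 114 113]
-9 (np.int64(353), np.int64(62)) [45 47 57]
-6 (np.int64(353), np.int64(59)) [14 36 68]
-3 (np.int64(353), np.int64(55)) [ 23  64 119]
0 (np.int64(353), np.int64(52)) [ 28  65 120]
3 (np.int64(353), np.int64(49)) [ 26  64 118]
6 (np.int64(353), np.int64(46)) [ 25  64 114]
9 (np.int64(353), np.int64(43)) [ 28  64 115]
12 (np.int64(353), np.int64(40)) [24 53 97]
15 (np.int64(354), np.int64(37)) [25 22 24]
18 (np.int64(354), np.int64(34)) [115 111 109]
21 (np.int64(354), np.int64(30)) [110 106 107]
24 (np.int64(354), np.int64(27)) [104 100 100]
27 (np.int64(354), np.int64(24)) [63 61 59]
30 (np.int64(354), np.int64(21)) [62 60 61]
33 (np.int64(354), np.int64(18)) [160 160 164]
36 (np.int64(354), np.int64(14)) [162
[... 277 characters left out ...]
ront edge
-140 (np.int64(408), np.int64(171)) [167 159 148]
-137 (np.int64(409), np.int64(168)) [166 159 150]
-134 (np.int64(409), np.int64(166)) [165 160 151]
-131 (np.int64(409), np.int64(164)) [168 162 151]
-128 (np.int64(409), np.int64(162)) [164 156 145]
-125 (np.int64(409), np.int64(160)) [114 109 110]
-122 (np.int64(410), np.int64(157)) [ 75  86 117]
-119 (np.int64(410), np.int64(155)) [141 136 134]
-116 (np.int64(410), np.int64(153)) [139 135 134]
-113 (np.int64(410), np.int64(151)) [140 135 132]
[[     0      0    640    400 253597]
 [   342     39     91     21   1764]
 [   326    112     10     28    253]
 [   415    113     10     26    195]
 [   326    152     36      8     93]]
```

Run:
```python
from h import *
v=[613.2,-14.4,.195]
w=calibration("wrist");d=calibration("side");W=read_camera("wrist");S=read_camera("side");sc=read_camera("scene");s=calibration("scene")
for th in(1.4,1.5,1.55,1.65,1.75):
    f=th-.192;print(th,*[proj(c,[*toworld(v,(0,-95-r*np.sin(f))),68+r*np.cos(f)]).round(1) for c in(w,d,s) for r in(48,123)])
g=cv2.cvtColor(W,cv2.COLOR_RGB2GRAY)
for r in range(156,240,5): 
    x=np.where(g[r,350:430]<60)[0]+350; print(r,x.min() if len(x) else None,x.max() if len(x) else None,len(x))
g=cv2.cvtColor(S,cv2.COLOR_RGB2GRAY);print(g[244:284:2,354:394:2])
```

```text
1.4 [379.9 183. ] [380.3 248.3] [362.8 250.6] [381.9 260.2] [281.5 186.8] [266.9 167.2]
1.5 [379.1 183.2] [378.3 246.6] [363.1 252.2] [382.6 264.3] [281.3 187.5] [266.5 169. ]
1.55 [378.7 183.1] [377.3 245.5] [363.2 252.9] [382.8 266.3] [281.2 187.8] [266.4 170. ]
1.65 [378.  182.7] [375.5 242.5] [363.3 254.4] [382.9 270.1] [281.2 188.7] [266.3 172.3]
1.75 [377.3 181.9] [373.9 238.9] [363.3 255.7] [382.8 273.5] [281.2 189.6] [266.5 174.8]
156 361 419 16
161 None None 0
166 None None 0
171 None None 0
176 376 376 1
181 None None 0
186 372 387 16
191 371 387 17
196 370 386 17
201 370 386 17
206 370 385 16
211 370 385 16
216 369 384 16
221 369 384 16
226 369 383 15
231 368 383 16
236 368 382 15
[[146 161 120  96 119 125 182 218 222 224 225 223 224 223 226 224 222 224
  223 225]
 [102 150 163 118  98 112 116 180 214 223 224 225 225 224 224 223 225 226
  225 224]
 [ 83 102 154 158 133 158 130 110 134 189 222 223 225 223 223 224 224 225
  225 224]
 [ 76  78 108 157 165 162 146 109  80 135 212 224 225 223 223 223 223 224
  223 223]
 [ 82  78  80 118 153 116  82  92 111 114 149 210 223 222 2
[... 601 characters left out ...]
 225 225
  226 227]
 [ 68  61  93 168 196 218 225 225 205 119  54  54  56  63 129 209 225 224
  226 227]
 [ 74  92 115 157 197 223 226 224 222 193 101  56  54  57  66 134 216 224
  224 226]
 [117 116 125 138 166 212 224 225 226 222 189  99  51  54  55  93 200 224
  225 226]
 [190 133 119 127 142 175 213 225 226 227 224 188  96  55  70 140 215 224
  226 226]
 [224 203 142 119 124 141 165 211 225 226 226 220 184 130 170 215 224 224
  224 225]
 [225 222 204 152 118 125 135 163 210 224 223 223 222 218 223 227 225 225
  226 224]
 [225 225 223 203 143 116 118 130 163 209 223 225 224 225 227 226 225 225
  225 225]
 [226 225 224 220 194 137 116 118 126 156 196 224 224 225 226 224 224 225
  226 227]]
```

Run:
```python
from h import *
v=[613.2,-14.4,.195];d=calibration("side");w=calibration("wrist")
for th in(-.1,0,.1,.2,.3):
    f=th-.192;print(th,*[proj(d,[*toworld(v,(0,-95-r*np.sin(f))),68+r*np.cos(f)]).round(1) for r in(0,48,123)])
g=cv2.cvtColor(cv2.imread("pics/side0.png"),cv2.COLOR_BGR2GRAY);print(g[206:240:2,344:372:2])
# present: back-solve theta from end, using locally measured base corner offset
g=cv2.cvtColor(read_camera("side"),cv2.COLOR_RGB2GRAY)
print("base corners pred",*[proj(d,[*toworld(v,q[:2]),q[2]]).round(1) for q in[(-65,-125,0),(65,-125,0),(-65,-125,20),(65,-125,20)]])
S=read_camera("side").astype(int);b=((S[:,:,2]-S[:,:,0])>50)[225:290,300:390];ys,xs=np.where(b);i=ys.argmax();j=xs.argmax();print("blue lowest",xs[i]+300,ys[i]+225,"rightmost",xs[j]+300,ys[j]+225)
```

```text
-0.1 [351.5 244.9] [348.8 229.5] [344.3 204.3]
0 [351.5 244.9] [349.9 230.2] [347.3 206. ]
0.1 [351.5 244.9] [351.1 231.1] [350.4 208.1]
0.2 [351.5 244.9] [352.3 232.1] [353.6 210.6]
0.3 [351.5 244.9] [353.5 233.2] [356.7 213.6]
[[220 221 219 219 220 220 220 219 201  97  42  46  47  45]
 [220 220 219 222 220 218 219 219 198  98  50  48  48  47]
 [219 219 220 220 220 213 203 196 159  74  46  46  46  48]
 [219 219 220 220 211 154 102  97 102  65  48  49  45  47]
 [220 219 221 218 176  75  54  56  76  78  49  43  41  46]
 [220 220 221 214 135  51  54  55  86 108  70  47  45  43]
 [221 219 219 203  99  45  46  55 135 163 107  58  43  46]
 [203 191 201 172  64  45  42  75 181 210 162  82  46  44]
 [165 148 127 103  46  43  46 104 207 221 202 125  63  46]
 [107  81  74  52  43  39  60 155 220 222 221 191 134 124]
 [ 80  81  70  47  43  43  80 185 221 223 223 221 211 201]
 [ 90  81  57  42  42  47 127 212 222 222 221 221 222 221]
 [114  96  57  44  41  60 161 221 222 222 222 221 222 221]
 [ 95 114  76  44  53  97 173 218 221 222 221 221 221 222]
 [ 76  93  75  64  74 111 113 168 216 219 220 220 220 221]
 [ 69  89  83  75  72  83  97 100 169 216 221 221 222 222]
 [ 68  77  81  74  74  87 138 120 109 192 221 221 221 222]]
base corners pred [338.5 280.2] [376.  258.2] [338.6 275.2] [376.5 253.2]
blue lowest 339 275 rightmost 374 253
```

send_rows([
  [-0.5, 0.6, 0, 0, 0, 0, 1],
  [-1.1, 1.2, 0.4, 0, 0, 0, 1],
  [-1.1, 1.42, 1.2, 0, 0, 0, 1],
  [-1.1, 1.42, 2.1, 0, 0, 0, 1],
  [-1.1, 1.42, 3, 0, 0, 0, 1],
  [-1.1, 1.42, 3.8, 0, 0, 0, 1],
  [-1.1, 1.42, 4.2, 0, 0, 0, 1],
  [-1.1, 1.42, 4.3, 0, 0, 0, 1],
])

```text
time_s: 16.2
tool_pos: [645.2, -186.3, 84.5]
tool_rot: [[-0.196, 0.981, -0.006], [0.981, 0.196, 0.002], [0.003, -0.005, -1.0]]
force: [-1.3, -0.1, 2.9]
gripper_width: 0.002
finger_force: 0.8
```

send_rows([
  [0, 0, 0.03, 0, 0, 0, 1],
  [0, 0, 0.06, 0, 0, 0, 1],
  [0, 0, 0.09, 0, 0, 0, 1],
  [0, 0, 0.12, 0, 0, 0, 1],
  [0, 0, 0.14, 0, 0, 0, 1],
  [0, 0, 0.16, 0, 0, 0, 1],
  [0, 0, 0.18, 0, 0, 0, 1],
  [0, 0, 0.2, 0, 0, 0, 1],
])

```text
time_s: 17.0
tool_pos: [649.2, -187.8, 83.3]
tool_rot: [[-0.196, 0.981, 0.004], [0.981, 0.196, -0.002], [-0.002, 0.004, -1.0]]
force: [-7.2, 2.2, 22.4]
gripper_width: 0.003
finger_force: 10.6
```

send_rows([
  [0, 0, -0.3, 0, 0, 0, 1],
  [0, 0, -1, 0, 0, 0, 1],
  [0, 0, -1.8, 0, 0, 0, 1],
  [0, 0, -2.6, 0, 0, 0, 1],
  [0.8, 0, -3.2, 0, 0, 0, 1],
  [1.6, 0, -3.2, 0, 0, 0, 1],
  [2.4, 0, -3.2, 0, 0, 0, 1],
  [2.6, 0, -3.2, 0, 0, 0, 1],
])

```text
time_s: 17.8
tool_pos: [621.3, -56.4, 239.2]
tool_rot: [[-0.199, 0.98, 0.001], [0.98, 0.199, 0.001], [0.001, 0.001, -1.0]]
force: [0.3, -0.3, -0.4]
gripper_width: 0.001
finger_force: 0.0
```

Run:
```python
from h import *
v=[613.2,-14.4,.195];w=calibration("wrist");W=read_camera("wrist");print(observe()["tool_pos"])
save("w8",W)
def pr(x,y,z):
    u,q=proj(w,[*toworld(v,(x,y)),z]).round().astype(int); return (W[q,u].mean().round() if 0<=u<640 and 0<=q<400 else None)
for z,x in((99,-40),(99,30)): print("y-profile",x,[(y,pr(x,y,z)) for y in range(12,104,3)])
for y in(40,75): print("x-profile",y,[(x,pr(x,y,99)) for x in list(range(-66,-44,2))+list(range(44,72,2))])
g=cv2.cvtColor(read_camera("side"),cv2.COLOR_RGB2GRAY);print(g[260:278:2,374:390:2])
```

```text
[621.35976768 -56.41747218 238.8045559 ]
y-profile -40 [(12, np.float64(46.0)), (15, np.float64(34.0)), (18, np.float64(38.0)), (21, np.float64(80.0)), (24, np.float64(63.0)), (27, np.float64(113.0)), (30, np.float64(116.0)), (33, np.float64(116.0)), (36, np.float64(119.0)), (39, np.float64(120.0)), (42, np.float64(117.0)), (45, np.float64(118.0)), (48, np.float64(117.0)), (51, np.float64(116.0)), (54, np.float64(96.0)), (57, np.float64(84.0)), (60, np.float64(116.0)), (63, np.float64(119.0)), (66, np.float64(120.0)), (69, np.float64(120.0)), (72, np.float64(123.0)), (75, np.float64(118.0)), (78, np.float64(120.0)), (81, np.float64(116.0)), (84, np.float64(115.0)), (87, np.float64(86.0)), (90, np.float64(33.0)), (93, np.float64(49.0)), (96, np.float64(48.0)), (99, np.float64(44.0)), (102, np.float64(49.0))]
y-profile 30 [(12, np.float64(48.0)), (15, np.float64(45.0)), (18, np.float64(26.0)), (21, np.float64(69.0)), (24, np.float64(64.0)), (27, np.float64(98.0)), (30, np.float64(180.0)), (33, np.float64(189.0)), (36, np.float64(191.0)), (39, np.float64(190.0)), (42, np.float64(192.0))
[... 1403 characters left out ...]
at64(117.0)), (-46, np.float64(117.0)), (44, np.float64(190.0)), (46, np.float64(189.0)), (48, np.float64(186.0)), (50, np.float64(188.0)), (52, np.float64(189.0)), (54, np.float64(189.0)), (56, np.float64(84.0)), (58, np.float64(67.0)), (60, np.float64(68.0)), (62, np.float64(67.0)), (64, np.float64(72.0)), (66, np.float64(175.0)), (68, np.float64(177.0)), (70, np.float64(179.0))]
[[ 75 168 218 222 223 224 223 222]
 [ 56  87 174 220 224 225 224 223]
 [ 52  55  98 188 223 223 222 221]
 [ 52  54  61 118 201 222 223 222]
 [ 54  53  54  62 126 206 224 222]
 [100  53  52  54  63 132 213 223]
 [186 100  53  55  53  91 197 222]
 [221 186  96  52  67 137 211 222]
 [224 218 181 127 166 212 223 222]]
```

```bash
python3 -c "
from workcell import *
print(finish_job())"
```

```text
the job is handed in; nothing more can be done
None
```

The job is handed in: the block is up against the stop and the fixed jaw, the sliding jaw has it clamped, the lever is locked over on its end stop, and the arm is clear, at about 18 s of the 64 s allowed. The handle rests about level rather than 12° above it as described, but a 22 N push met a firm stop. I did not re-check the bystanders at the end, though no move went near them.

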